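# Hold the bearing cover over the banding wheel's housing

### The arm

A 6-joint arm with a two-finger parallel gripper is mounted at the origin on the work surface. World frame = base frame: x ahead of the robot, y to its left, z up, the work surface at z = 0. Lengths are in m, angles in rad, forces in N, time in s.
With the tool pointing down it reaches from about 0.35 to 0.725 m from the base axis. Payload 6 kg.
Tool frame: the origin (TCP) lies at the very end of the fingers, on their centre line; the grasp point (between the pads) lies 19 mm behind it; z points along the fingers, y is the line along which they close (so a half turn about z gives the same grasp; the last joint's range is limited). The gripper opens to 85 mm and grips with 20 to 120 N. Pads are 22 mm wide; open, the fingers measure 114 mm over their backs; the gripper's body (76 mm by 85 mm) begins 54 mm behind the grasp point. The pads swing forward as they close: fully open they stand 13 mm farther back than shut.
Start: joints at [-0.869, 0.04, 0.085, 0, -1.615, -0.334], TCP at [0.216, -0.56, 0.231] pointing down, gripper open.
Joint ranges: [-2.56, 2.56], [-1.29, 2.01], [-1.08, 1.49], [-3.29, 1.98], [-2.81, -0.18], [-2.99, 2.99]. Speed limits (rad/s): [2.57, 2.57, 3.01, 3.14, 3.14, 3.14].

### API

Orientations are given as a unit quaternion [w, x, y, z].
In Python, from bench import ctrl gives the robot as it stands.
- The arm moves only by the tool servo_tool, never from a script. Its argument "rows" is a list of rows, each an object of numbers: "x", "y", "z": the shift along the world's x, y, z in m; "rx", "ry", "rz": the turn, a rotation vector about the world's x, y, z in degrees. A call has exactly 10 rows; each row shifts and turns the commanded pose from where the row before left it; what a row does not reach is not made up. A row lasts 1/8 s, in which the tool goes at most 62.5 mm and 10.7 degrees, less where a joint would pass 70% of its speed; a pose out of reach is approached as far as the arm can. A call with a gripper value outside its range is refused whole. "jaw" is the finger opening in m, from 0 to 0.0854, set as the call begins (left out, the last holds). The fingers move at their own pace and stop on an object; "grip_force" is the grip in N (left out, the last holds). Time passes only in rows, so rows that do not move let the fingers close, or fill a call up. It gives the time, the measured TCP pose, the force, the opening and the grip force at its end, in the units of the state.
- ctrl.get_obs(): the state, without advancing time (a new reading comes with each control period).
- ctrl.read_camera(name): name is "scene" or "top" or "wrist"; returns (picture, depth): 384x512x3 uint8, red, green, blue; 384x512 float32, m along the optical axis (not along the pixel's ray), 0 where there is no reading.
- ctrl.calibration(name): a dict with "vertical_fov" (degrees; the focal length in pixels is half the picture's height over the tangent of half this angle, whatever the lens; pixels are square), "cx", "cy" (the principal point, pixels), "rvec" (rotation vector, rad) and "tvec" (3), from world to camera coordinates, as OpenCV has them. Camera axes: x right, y down, z forward; pixel columns grow to the right and rows downward; lengths in m; the calibration is good to about 2 mm. The wrist camera is an equidistant fisheye: a pixel r from the principal point sees the ray r / f radians off the axis. A picture is of the moment at which its call begins: read the wrist's pose just before it. calibration takes no time and is no camera call; for the wrist camera it gives the pose at the moment of the call.
- ctrl.hand_in(): hands the job in; it is judged then, once.
Trained networks look in the newest picture that a camera, given by its name, has taken for a name from the list of things; names that differ only in an ending like _2 or _b are one class to them, and where a whole thing is asked for, a point or a joint stands for the part that bears it (a point fixed in the world has none). Each returns a list of dicts, best first, with "score" (0 to 1); they miss things now and then, are a little off and sometimes report something else, mostly with a low value. They report only what shows in the picture. A call takes as long as a camera call. They do not tell look-alikes from the thing itself.
- ctrl.search_frame(camera, query): "box" ([left, top, width, height] in pixels, round what is visible of it).
- ctrl.pinpoint(camera, query): "uv" ([column, row] in pixels: a listed point, or the origin of a listed thing).
The state is a dict: "t": time; "joint_pos": joint angles; "joint_velocities": joint speeds; "effort": joint torques, N m; "tool_pos": TCP position; "ee_rot": TCP orientation; "wrist_force": force on the tool from outside, world axes, zero at the start; "ft_torque": the same for the moment, N m; "finger_gap": opening from 0.0 (shut) to 1.0 (fully open); "finger_force": force on a finger pad.
Only numpy, scipy, OpenCV 4.12 (cv2) and the standard library are available. Lean on these libraries where they do the work, as an engineer would, in place of code of your own. Each camera call takes 0.05 s, during which the arm holds its last target. There are 200 camera calls.

### The job

Put the banding wheel's bearing back together: lay the flat spacer ring flat on the green pedestal's flange, around the bearing that stands up in its middle, setting it down rather than dropping it. Then pick up the oblong four-hole cover plate and hold it level and still about a centimetre above the ring, its four holes lined up over the four tapped holes of the flange, ready for a colleague to start the screws. Finish while holding it there; the cover must not touch the ring or the pedestal, and everything else on the bench stays where it is.

Things in the scene. Friction and masses are not known exactly. Their poses are not given: they have to be found in the camera images.
- pedestal: green cast-iron pedestal of a banding wheel, fixed to the bench: round foot 184 mm across and up to 26 mm high, column 42 mm thick, and on top an oblong flange 106 mm (its x) x 64 mm (its y), 14 mm thick, whose bare machined upper face is level and 120 mm above the bench. Origin at the centre of the foot's underside; z up; x along the long side of the flange
- seat (a point): centre of the flange's upper face, 120 mm above the bench, same axes as the pedestal. The bearing's steel outer race, 36 mm across with a 2 mm chamfer around its rim, stands 4 mm proud (5 mm at its middle) around this point
- tapped_a (a point): mouth of one tapped hole (7 mm across) on the flange's upper face, at x +40, y +19.5 mm from the seat; the four tapped holes lie at x +-40, y +-19.5 mm
- tapped_b (a point): mouth of the tapped hole at the other end of the diagonal, at x -40, y -19.5 mm from the seat
- spacer: flat spacer ring, plain steel, 54 mm outside, 42 mm inside, 6 mm thick, about 45 g, lying flat on the bench; origin at the centre of its underside. It drops loosely around the bearing's outer race and then lies flat on the flange
- cover: oblong cover plate, plain steel, 100 mm (its x) x 58 mm (its y) x 6 mm, about 220 g, lying flat on the bench, with four 9 mm screw holes at x +-40, y +-19.5 mm and a 30 mm bore in the middle; either end may go either way round. Origin at the centre of its underside, z up
- cover_a (a point): centre of the cover's screw hole at x +40, y +19.5 mm, halfway through its thickness
- cover_b (a point): centre of the cover's screw hole at x -40, y -19.5 mm, halfway through its thickness
- round_cap: round three-hole cap, plain steel, 80 mm across, 5 mm thick with a small raised centre; from another wheel, not used; origin at the centre of its underside
- strap: narrow two-hole plate, plain steel, 90 x 34 x 6 mm; from another wheel, not used; origin at the centre of its underside
- screw_dish: small white dish with four screws in it, 72 mm across, 18 mm high; stays where it is; origin at the centre of its underside
- screwdriver: red-handled screwdriver lying on the bench, 200 mm long, 26 mm thick at the handle; origin under the middle of its length, x towards the tip; stays where it is
- saucer: white saucer with dried red paint, 140 mm across, 14 mm high; stays where it is; origin at the centre of its underside
- squeeze_bottle: grey ribbed squeeze bottle, 39 mm across, about 80 mm high; stays where it is; origin at the centre of its underside
There are look-alikes about, which are no part of the job. What is shaped like the spacer but blue or yellow is not meant.

How it is judged:
By the outcome, as a careful person would: the job done as asked, in the order asked, and still so for the second after the job is handed in, while the arm keeps its last pose, push and grip.
It also fails if it takes over 58 s, if anything falls off the work surface, if the arm or the gripper's body presses on something with over 40 N, if the wrist force passes 120 N, or if a joint passes its speed limit or range.

## Working session

There is one attempt and no reset: what is moved stays moved. The work goes in short steps, Python scripts to look and compute and a tool call to move; the robot and the scene stay as the last step left them, time stands still between calls to the robot, and variables do not carry over. Pictures are saved under pics/ and viewed, at most 10 in all, crops included, and the job is handed in when it is done.

Besides the shell and the picture viewer there is one more tool, called after ">>>" by a JSON object that holds its "method" and its "body". servo_tool: Moves the arm, as the interface text tells. Its arguments: {"type":"object","properties":{"rows":{"type":"array"},"jaw":{"type":"number"},"grip_force":{"type":"number"}},"required":["rows"]}

```bash
mkdir -p pics; cat > h.py <<'E'
import numpy as np, cv2
from bench import ctrl
def cal(n):
    c=ctrl.calibration(n); R=cv2.Rodrigues(np.array(c['rvec'],float))[0]; t=np.array(c['tvec'],float).ravel()
    return 192/np.tan(np.radians(c['vertical_fov'])/2),c['cx'],c['cy'],R,t
def ray(n,uv,C=None):
    f,cx,cy,R,t=C or cal(n); x,y=(uv[0]-cx),(uv[1]-cy)
    if n=='wrist':
        r=np.hypot(x,y)+1e-9; a=r/f; d=np.array([x/r*np.sin(a),y/r*np.sin(a),np.cos(a)])
    else: d=np.array([x/f,y/f,1.])
    return -R.T@t, R.T@d
def onz(n,uv,z,C=None):
    o,d=ray(n,uv,C); return o+d*(z-o[2])/d[2]
def proj(n,p,C=None):
    f,cx,cy,R,t=C or cal(n); q=R@np.asarray(p)+t
    if n=='wrist':
        r=np.hypot(q[0],q[1])+1e-12; a=np.arctan2(r,q[2]); return np.array([cx+f*a*q[0]/r,cy+f*a*q[1]/r])
    return np.array([cx+f*q[0]/q[2],cy+f*q[1]/q[2]])
def save(img,name): cv2.imwrite('pics/'+name,img[:,:,::-1])
E
python3 - <<'E'
from h import *
for n in ('top','scene'):
    im,d=ctrl.read_camera(n); save(im,n+'0.png'); np.savez('/tmp/%s0.npz'%n,im=im,d=d)
zs=dict(seat=.12,tapped_a=.12,tapped_b=.12,spacer=0,cover=0,cover_a=.003,strap=0,round_cap=0,pedestal=0)
for q,z in zs.items():
    for r in ctrl.pinpoint('top',q)[:4]: print(q,round(r['score'],2),np.round(r['uv'],1),onz('top',r['uv'],z).round(4))
print(ctrl.get_obs()); print(cal('top'))
E
```

```text
seat 0.84 [293.3 189.7] [ 0.5773 -0.0221  0.12  ]
tapped_a 0.93 [293.7 207.8] [ 0.5329 -0.0212  0.12  ]
tapped_a 0.89 [292.2 176.3] [ 0.6107 -0.0209  0.12  ]
tapped_b 0.93 [293.7 207.8] [ 0.5329 -0.0212  0.12  ]
tapped_b 0.89 [292.2 176.3] [ 0.6107 -0.0209  0.12  ]
spacer 0.65 [133.5 279.6] [0.3651 0.3979 0.    ]
spacer 0.44 [202.5 269.2] [0.3874 0.2149 0.    ]
cover 0.97 [368.5 172.6] [ 0.6387 -0.2478  0.    ]
cover 0.76 [379.4 196.4] [ 0.5712 -0.2728  0.    ]
cover 0.65 [370.9 182.4] [ 0.6109 -0.2524  0.    ]
cover_a 0.97 [368.5 172.6] [ 0.6381 -0.2468  0.003 ]
cover_a 0.76 [379.4 196.4] [ 0.5708 -0.2718  0.003 ]
cover_a 0.65 [370.9 182.4] [ 0.6104 -0.2514  0.003 ]
strap 0.72 [177.3 180. ] [0.6308 0.2832 0.    ]
round_cap 0.62 [374.1 248.3] [ 0.4306 -0.2474  0.    ]
pedestal 0.58 [290.7 196.2] [ 0.5778 -0.0286  0.    ]
pedestal 0.42 [281.9 254. ] [0.4219 0.0017 0.    ]
{'t': 0.55, 'joint_pos': array([-8.69326929e-01,  4.01995972e-02,  8.47803703e-02, -2.12187138e-05,
       -1.61549903e+00, -3.33722948e-01]), 'joint_velocities': array([-3.82667784e-04,  9.80436200e-06,  6.13157146e-05,  1.26313301e-03,
       -1.00223625e-03, -3.74050611e-04]), 'effort': array([ 1.82972024e-03, -3.67619097e+01,  3.47237206e+01,  6.92923531e+00,
       -9.20672937e-04, -1.47462936e-05]), 'tool_pos': array([ 0.21573211, -0.55984257,  0.23124646]), 'ee_rot': array([-2.09539428e-05, -1.82839334e-01,  9.83142805e-01,  5.82223636e-05]), 'wrist_force': array([ 0.29968349,  0.4960437 , -0.07954011]), 'ft_torque': array([0.01688066, 0.00952795, 0.00433699]), 'finger_force': 0.0, 'finger_gap': 1.000816522809164}
(np.float64(387.40224881999967), 250.95842763158515, 187.06132458707157, array([[-0.02557725, -0.99966048,  0.00497308],
       [-0.98657674,  0.02443927, -0.16145914],
       [ 0.16128279, -0.00903601, -0.98686687]]), array([0.09554698, 0.59591602, 0.9721584 ]))
```

View pics/top0.png

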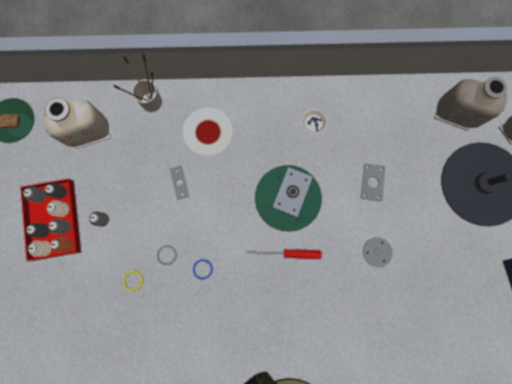

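View pics/scene0.png

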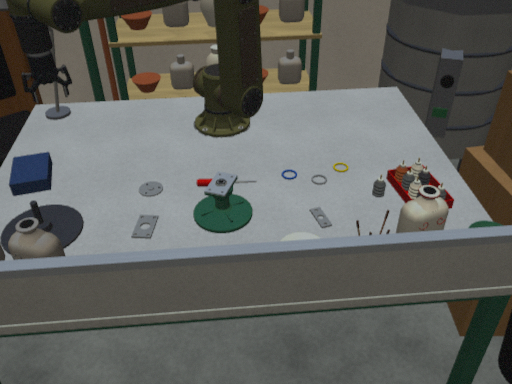

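Top view: the steel ring is at about (167,255), the cover at (372,183), and the pedestal flange at (293,190), with its long axis tilted about 22°. The blue ring (202,269) and yellow ring (133,281) are look-alikes. I'll fly over the cover and the pedestal on the way to the ring.

>>> {"method": "servo_tool", "body": {"rows": [{"x":0.038,"y":0.031,"z":0.005,"rz":-2},{"x":0.038,"y":0.031,"z":0.005,"rz":-2},{"x":0.038,"y":0.031,"z":0.005,"rz":-2},{"x":0.038,"y":0.031,"z":0.005,"rz":-2},{"x":0.038,"y":0.031,"z":0.005,"rz":-2},{"x":0.038,"y":0.031,"z":0.005,"rz":-2},{"x":0.038,"y":0.031,"z":0.005,"rz":-2},{"x":0.038,"y":0.031,"z":0.005,"rz":-2},{"x":0.038,"y":0.031,"z":0.005,"rz":-2},{"x":0.038,"y":0.031,"z":0.005,"rz":-2}], "jaw": 0.0854}}

```text
invalid input at $.rows[0]: expected keys x, y, z, rx, ry, rz
```

```bash
cat > look.py <<'E'
import sys; from h import *
# look.py name query:z ...   -> wrist picture + network points
C=cal('wrist'); im,d=ctrl.read_camera('wrist'); save(im,sys.argv[1]+'.png'); np.savez('/tmp/'+sys.argv[1]+'.npz',im=im,d=d)
import pickle; pickle.dump(C,open('/tmp/'+sys.argv[1]+'.pkl','wb'))
for a in sys.argv[2:]:
    q,z=a.split(':')
    for r in ctrl.pinpoint('wrist',q)[:5]: print(q,round(r['score'],2),np.round(r['uv'],1),onz('wrist',r['uv'],float(z),C).round(4))
o=ctrl.get_obs(); print(o['t'],o['tool_pos'].round(4),o['ee_rot'].round(4),(-C[3].T@C[4]).round(4),C[3][2].round(3),C[0])
E
python3 look.py cov1 cover:0 cover_a:.003 cover_b:.003
python3 -c "
from h import *; print(onz('top',(166.5,255),.003))"
```

```text
0.75 [ 0.2157 -0.5598  0.2313] [-0.     -0.1829  0.9831  0.    ] [ 0.1385 -0.5888  0.3739] [ 0.296  0.114 -0.948] 297.3186396354542
[0.42719413 0.31044709 0.003     ]
```

View pics/cov1.png

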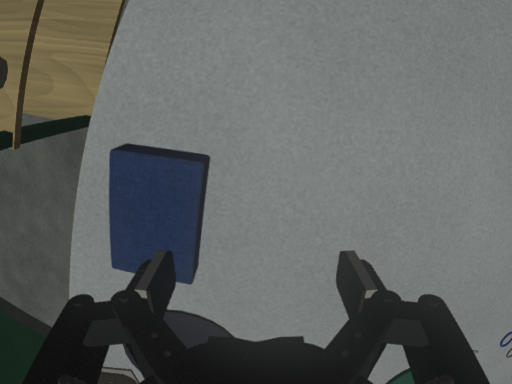

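The first move was refused because each row needs all six keys. The picture shows only the blue box at (160,215), with the fingers at (155,280) and (350,280).

>>> {"method": "servo_tool", "body": {"rows": [{"x":0.038,"y":0.031,"z":0.005,"rx":0,"ry":0,"rz":-2},{"x":0.038,"y":0.031,"z":0.005,"rx":0,"ry":0,"rz":-2},{"x":0.038,"y":0.031,"z":0.005,"rx":0,"ry":0,"rz":-2},{"x":0.038,"y":0.031,"z":0.005,"rx":0,"ry":0,"rz":-2},{"x":0.038,"y":0.031,"z":0.005,"rx":0,"ry":0,"rz":-2},{"x":0.038,"y":0.031,"z":0.005,"rx":0,"ry":0,"rz":-2},{"x":0.038,"y":0.031,"z":0.005,"rx":0,"ry":0,"rz":-2},{"x":0.038,"y":0.031,"z":0.005,"rx":0,"ry":0,"rz":-2},{"x":0.038,"y":0.031,"z":0.005,"rx":0,"ry":0,"rz":-2},{"x":0.038,"y":0.031,"z":0.005,"rx":0,"ry":0,"rz":-2}], "jaw": 0.0854}}

```text
t: 2.0
tool_pos: [0.5968, -0.2487, 0.2816]
ee_rot: [0.0, -0.009, 1.0, -0.0]
wrist_force: [-0.1, -1.5, 0.4]
finger_gap: 1.0
finger_force: 0.0
```

```bash
python3 look.py cov2 cover:0 cover_a:.003 cover_b:.003
```

```text
cover 0.91 [261.  195.3] [ 0.6556 -0.2392  0.    ]
cover 0.74 [242.3 137.3] [ 0.5686 -0.268   0.    ]
cover 0.65 [248.6 163.8] [ 0.6075 -0.2584  0.    ]
cover 0.62 [450.3 128.5] [0.5331 0.0721 0.    ]
cover_a 0.91 [261.  195.3] [ 0.6546 -0.2392  0.003 ]
cover_a 0.74 [242.3 137.3] [ 0.5683 -0.2678  0.003 ]
cover_a 0.65 [248.6 163.8] [ 0.6068 -0.2584  0.003 ]
cover_a 0.62 [450.3 128.5] [0.533  0.0698 0.003 ]
cover_b 0.91 [261.  195.3] [ 0.6546 -0.2392  0.003 ]
cover_b 0.74 [242.3 137.3] [ 0.5683 -0.2678  0.003 ]
cover_b 0.65 [248.6 163.8] [ 0.6068 -0.2584  0.003 ]
cover_b 0.62 [450.3 128.5] [0.533  0.0698 0.003 ]
2.2 [ 0.5963 -0.2491  0.2807] [-5.000e-04 -1.020e-02  9.999e-01  1.000e-04] [ 0.5141 -0.2497  0.4242] [ 0.318  0.005 -0.948] 297.3186396354542
```

>>> {"method": "servo_tool", "body": {"rows": [{"x":-0.003,"y":0.04,"z":0.005,"rx":0,"ry":0,"rz":-3},{"x":-0.003,"y":0.04,"z":0.005,"rx":0,"ry":0,"rz":-3},{"x":-0.003,"y":0.04,"z":0.005,"rx":0,"ry":0,"rz":-3},{"x":-0.003,"y":0.04,"z":0.005,"rx":0,"ry":0,"rz":-3},{"x":-0.003,"y":0.04,"z":0.005,"rx":0,"ry":0,"rz":-3},{"x":-0.003,"y":0.028,"z":0.005,"rx":0,"ry":0,"rz":-3},{"x":0,"y":0,"z":0,"rx":0,"ry":0,"rz":-3},{"x":0,"y":0,"z":0,"rx":0,"ry":0,"rz":0},{"x":0,"y":0,"z":0,"rx":0,"ry":0,"rz":0},{"x":0,"y":0,"z":0,"rx":0,"ry":0,"rz":0}]}}

```text
t: 3.45
tool_pos: [0.5776, -0.0225, 0.3112]
ee_rot: [-0.0, 0.173, 0.985, 0.0]
wrist_force: [-0.1, -0.2, -0.7]
finger_gap: 1.003
finger_force: 0.0
```

```bash
python3 look.py ped1 seat:.12 tapped_a:.12
python3 -c "
import cv2,numpy as np
a=cv2.imread('pics/cov2.png');b=cv2.imread('pics/ped1.png')
cv2.imwrite('pics/both1.png',cv2.resize(np.hstack([a,b]),(800,300),interpolation=3))"
```

```text
seat 0.81 [255.2 169.2] [ 0.5746 -0.022   0.12  ]
seat 0.7 [496.2  55.5] [0.525 0.354 0.12 ]
tapped_a 0.94 [271.3 202.2] [ 0.6191 -0.0176  0.12  ]
tapped_a 0.9 [243.8 129.3] [ 0.5268 -0.0183  0.12  ]
3.6 [ 0.5778 -0.0222  0.3112] [-1.000e-04  1.731e-01  9.849e-01  0.000e+00] [0.4998 0.0058 0.4539] [ 0.298 -0.109 -0.948] 297.3186396354542
```

View pics/both1.png

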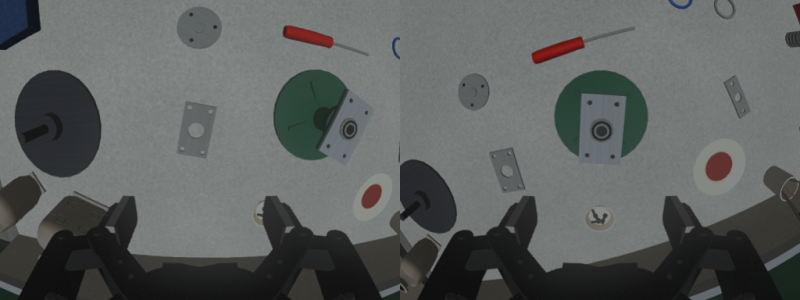

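Left picture: the cover is clear at about (252,165) in full pixels, yaw about -8°. Right picture: the flange is at (256,168), yaw about -26°, with the bearing in the middle. Next I go over the steel ring and take the holes' exact places from the saved pictures.

>>> {"method": "servo_tool", "body": {"rows": [{"x":-0.016,"y":0.037,"z":-0.012,"rx":0,"ry":0,"rz":0},{"x":-0.016,"y":0.037,"z":-0.012,"rx":0,"ry":0,"rz":0},{"x":-0.016,"y":0.037,"z":-0.012,"rx":0,"ry":0,"rz":0},{"x":-0.016,"y":0.037,"z":-0.012,"rx":0,"ry":0,"rz":0},{"x":-0.016,"y":0.037,"z":-0.012,"rx":0,"ry":0,"rz":0},{"x":-0.016,"y":0.037,"z":-0.012,"rx":0,"ry":0,"rz":0},{"x":-0.016,"y":0.037,"z":-0.012,"rx":0,"ry":0,"rz":0},{"x":-0.016,"y":0.037,"z":-0.012,"rx":0,"ry":0,"rz":0},{"x":-0.016,"y":0.035,"z":-0.012,"rx":0,"ry":0,"rz":0},{"x":0,"y":0,"z":0,"rx":0,"ry":0,"rz":0}], "jaw": 0.067}}

```text
t: 4.85
tool_pos: [0.4323, 0.3106, 0.2017]
ee_rot: [-0.001, 0.171, 0.985, -0.001]
wrist_force: [-0.7, -0.3, 0.5]
finger_gap: 0.783
finger_force: 0.0
```

```bash
cat >> h.py <<'E'
import pickle
from scipy.optimize import least_squares
def holes(name,x,y,yaw,z,w=6):
    """refine pose (x,y,yaw deg) of the 4-hole pattern at height z: dark-blob centroids in a saved wrist picture"""
    C=pickle.load(open('/tmp/%s.pkl'%name,'rb')); im=np.load('/tmp/%s.npz'%name)['im']
    S=4; g=cv2.resize(cv2.cvtColor(im,cv2.COLOR_RGB2GRAY),None,fx=S,fy=S,interpolation=cv2.INTER_CUBIC).astype(float)
    H=np.array([[40,19.5],[-40,-19.5],[40,-19.5],[-40,19.5]])/1000
    wp=lambda p:np.array([[p[0]+np.cos(p[2])*a-np.sin(p[2])*b,p[1]+np.sin(p[2])*a+np.cos(p[2])*b,z] for a,b in H])
    p=np.array([x,y,np.radians(yaw)])
    for _ in range(5):
        uv=[]
        for q in wp(p):
            u,v=proj('wrist',q,C); U,V=int(round((u+.5)*S-.5)),int(round((v+.5)*S-.5)); r=w*S
            P=g[V-r:V+r+1,U-r:U+r+1]; k=np.maximum(np.percentile(P,60)-15-P,0)
            yy,xx=np.mgrid[V-r:V+r+1,U-r:U+r+1]; k[np.hypot(xx-U,yy-V)>r]=0
            uv.append([((k*xx).sum()/k.sum()+.5)/S-.5,((k*yy).sum()/k.sum()+.5)/S-.5] if k.sum()>0 else [u,v])
        m=np.array([onz('wrist',t,z,C) for t in uv])[:,:2]
        p=least_squares(lambda p:(wp(p)[:,:2]-m).ravel(),p).x
    print(name,'pose',p[:2].round(4),np.degrees(p[2]).round(2),'res mm',((wp(p)[:,:2]-m)*1000).round(1).tolist())
    return p
def ring(name,x,y,z,rad=.045):
    """centre of steel ring top outline from dark/bright contrast, by ellipse fit on ground plane"""
    C=pickle.load(open('/tmp/%s.pkl'%name,'rb')); im=np.load('/tmp/%s.npz'%name)['im']
    N=400; s=2*rad/N; G=np.mgrid[0:N,0:N]*s-rad
    mp=np.array([[proj('wrist',(x+G[0,i,j],y+G[1,i,j],z),C) for j in range(N)] for i in range(N)],np.float32)
    o=cv2.remap(im,mp[...,0],mp[...,1],cv2.INTER_CUBIC); return o,s
E
python3 look.py ring1 spacer:.003
python3 - <<'E'
from h import *
holes('cov2',.6115,-.2535,-7.7,.006); holes('ped1',.573,-.018,-25.6,.12)
o,s=ring('ring1',.427,.31,.006); cv2.imwrite('pics/r1.png',np.hstack([o,cv2.resize(cv2.imread('pics/ring1.png')[:,:,::-1],(533,400))])[:,:800,::-1])
E
```

```text
spacer 0.96 [170.7 162.8] [0.3881 0.2172 0.003 ]
spacer 0.77 [255.2 163.1] [0.4237 0.3126 0.003 ]
spacer 0.64 [310.1  90.2] [0.3635 0.4004 0.003 ]
4.95 [0.4338 0.3092 0.2034] [ 1.000e-04  1.726e-01  9.850e-01 -1.000e-04] [0.3547 0.3389 0.3445] [ 0.297 -0.109 -0.949] 297.3186396354542
cov2 pose [ 0.6139 -0.2559] -9.76 res mm [[0.0, -0.8], [0.1, -0.1], [-0.2, 0.9], [0.1, -0.1]]
ped1 pose [ 0.5724 -0.0183] -23.45 res mm [[0.1, -0.1], [-0.2, -0.0], [0.1, -0.0], [-0.1, 0.1]]
```

View pics/r1.png

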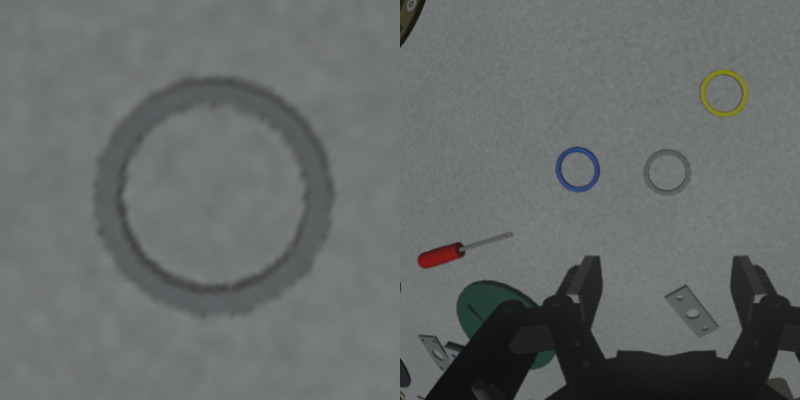

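The rectified left half shows the steel ring's outer edge at rows 77–316 and columns 97–334, so its centre is at (0.426, 0.3135). The blue and yellow rings are clearly other objects. I'll read the fingertip height from the depth picture before descending.

```bash
python3 - <<'E'
from h import *
C=pickle.load(open('/tmp/ring1.pkl','rb')); d=np.load('/tmp/ring1.npz')['d']
for (a,b) in ((150,200),(310,370)):
    P=[]
    for v in range(235,300):
        for u in range(a,b):
            if 0<d[v,u]<.25:
                o,r=ray('wrist',(u,v),C); r=r/(C[3][2]@r); P.append(o+r*d[v,u])
    P=np.array(P); i=np.argsort(P[:,2])[:8]; print(len(P),P[i].round(4)[::2])
E
```

```text
1896 [[0.4141 0.2815 0.2084]
 [0.427  0.2767 0.2086]
 [0.4225 0.2783 0.2089]
 [0.4131 0.2821 0.2092]]
2027 [[0.4362 0.3449 0.2079]
 [0.4495 0.3402 0.2086]
 [0.45   0.3401 0.2088]
 [0.4368 0.3445 0.2089]]
```

>>> {"method": "servo_tool", "body": {"rows": [{"x":-0.002,"y":0.001,"z":-0.03,"rx":0,"ry":0,"rz":0},{"x":-0.002,"y":0.001,"z":-0.03,"rx":0,"ry":0,"rz":0},{"x":-0.002,"y":0.001,"z":-0.03,"rx":0,"ry":0,"rz":0},{"x":-0.002,"y":0.001,"z":-0.03,"rx":0,"ry":0,"rz":0},{"x":0,"y":0,"z":-0.03,"rx":0,"ry":0,"rz":0},{"x":0,"y":0,"z":-0.03,"rx":0,"ry":0,"rz":0},{"x":0,"y":0,"z":0,"rx":0,"ry":0,"rz":0},{"x":0,"y":0,"z":0,"rx":0,"ry":0,"rz":0},{"x":0,"y":0,"z":0,"rx":0,"ry":0,"rz":0},{"x":0,"y":0,"z":0,"rx":0,"ry":0,"rz":0}]}}

```text
t: 6.2
tool_pos: [0.4262, 0.3136, 0.0244]
ee_rot: [0.0, 0.173, 0.985, 0.001]
wrist_force: [-0.3, 0.8, -0.5]
finger_gap: 0.785
finger_force: 0.0
```

```bash
python3 look.py ring2 spacer:.003; python3 - <<'E'
from h import *
C=pickle.load(open('/tmp/ring2.pkl','rb')); z=np.load('/tmp/ring2.npz'); d=z['d']
P=[];Q=[]
for v in range(150,330):
    for u in range(120,400):
        if d[v,u]>0:
            o,r=ray('wrist',(u,v),C); P.append(o+r/(C[3][2]@r)*d[v,u]); Q.append((u,v))
P=np.array(P);Q=np.array(Q)
for lo,hi in ((120,230),(280,400)):
    m=(Q[:,0]>lo)&(Q[:,0]<hi)&(P[:,2]>.008)&(P[:,2]<.1); i=np.where(m)[0]; i=i[np.argsort(P[i,2])[:12]]; print(P[i[::3]].round(4),Q[i[::3]].tolist())
o,s=ring('ring2',.426,.3135,.006); cv2.imwrite('pics/r2.png',np.hstack([o,cv2.resize(z['im'],(533,400))])[:,:800,::-1])
E
```

```text
6.3 [0.4259 0.3134 0.0239] [2.000e-04 1.730e-01 9.849e-01 5.000e-04] [0.3482 0.3417 0.167 ] [ 0.299 -0.107 -0.948] 297.3186396354542
[[0.4089 0.2841 0.0309]
 [0.4146 0.2821 0.0312]
 [0.4079 0.2847 0.0319]
 [0.4176 0.2808 0.032 ]] [[192, 251], [193, 261], [192, 250], [193, 267]]
[[0.4383 0.3452 0.0309]
 [0.4441 0.343  0.0313]
 [0.4384 0.345  0.0317]
 [0.4334 0.3467 0.0322]] [[318, 262], [317, 272], [318, 263], [319, 255]]
```

View pics/r2.png

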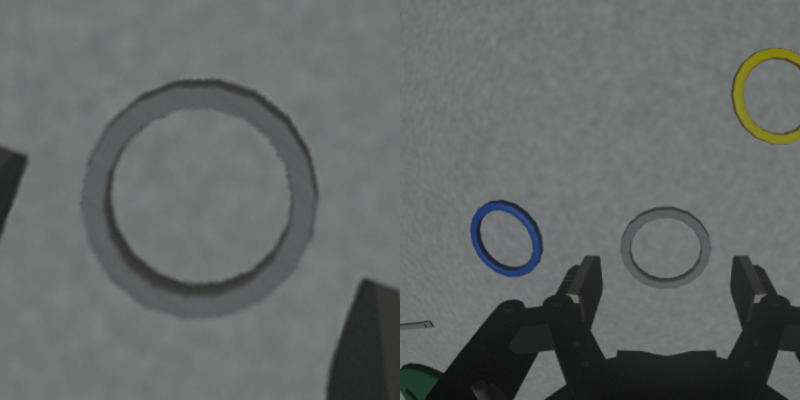

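Ring centred between the fingers at (666,248) in the right half; rectified centre (0.4258, 0.3135) confirms. Fingertips sit 7 mm above the TCP at this opening.

>>> {"method": "servo_tool", "body": {"rows": [{"x":0,"y":0,"z":-0.006,"rx":0,"ry":0,"rz":0},{"x":0,"y":0,"z":-0.006,"rx":0,"ry":0,"rz":0},{"x":0,"y":0,"z":-0.006,"rx":0,"ry":0,"rz":0},{"x":0,"y":0,"z":-0.004,"rx":0,"ry":0,"rz":0},{"x":0,"y":0,"z":-0.003,"rx":0,"ry":0,"rz":0},{"x":0,"y":0,"z":0,"rx":0,"ry":0,"rz":0},{"x":0,"y":0,"z":0,"rx":0,"ry":0,"rz":0},{"x":0,"y":0,"z":0,"rx":0,"ry":0,"rz":0},{"x":0,"y":0,"z":0,"rx":0,"ry":0,"rz":0},{"x":0,"y":0,"z":0,"rx":0,"ry":0,"rz":0}]}}

```text
t: 7.55
tool_pos: [0.4257, 0.3132, -0.0017]
ee_rot: [-0.0, 0.173, 0.985, 0.0]
wrist_force: [-0.4, -0.1, -0.2]
finger_gap: 0.787
finger_force: 0.0
```

>>> {"method": "servo_tool", "body": {"rows": [{"x":0,"y":0,"z":0,"rx":0,"ry":0,"rz":0},{"x":0,"y":0,"z":0,"rx":0,"ry":0,"rz":0},{"x":0,"y":0,"z":0,"rx":0,"ry":0,"rz":0},{"x":0,"y":0,"z":0,"rx":0,"ry":0,"rz":0},{"x":0,"y":0,"z":0,"rx":0,"ry":0,"rz":0},{"x":0,"y":0,"z":0,"rx":0,"ry":0,"rz":0},{"x":0,"y":0,"z":0,"rx":0,"ry":0,"rz":0},{"x":0,"y":0,"z":0,"rx":0,"ry":0,"rz":0},{"x":0,"y":0,"z":0,"rx":0,"ry":0,"rz":0},{"x":0,"y":0,"z":0,"rx":0,"ry":0,"rz":0}], "jaw": 0.045, "grip_force": 40}}

```text
t: 8.8
tool_pos: [0.426, 0.3134, -0.0008]
ee_rot: [0.0, 0.173, 0.985, 0.0]
wrist_force: [-2.5, -1.0, 4.6]
finger_gap: 0.6
finger_force: 40.7
```

```bash
python3 look.py ring3; python3 - <<'E'
from h import *
z=np.load('/tmp/ring3.npz')
cv2.imwrite('pics/r3.png',cv2.resize(z['im'][190:340,150:360],(800,571),interpolation=3)[:,:,::-1])
E
```

```text
8.85 [ 0.426   0.3134 -0.0008] [3.000e-04 1.729e-01 9.849e-01 3.000e-04] [0.3481 0.3416 0.1418] [ 0.299 -0.108 -0.948] 297.3186396354542
```

View pics/r3.png

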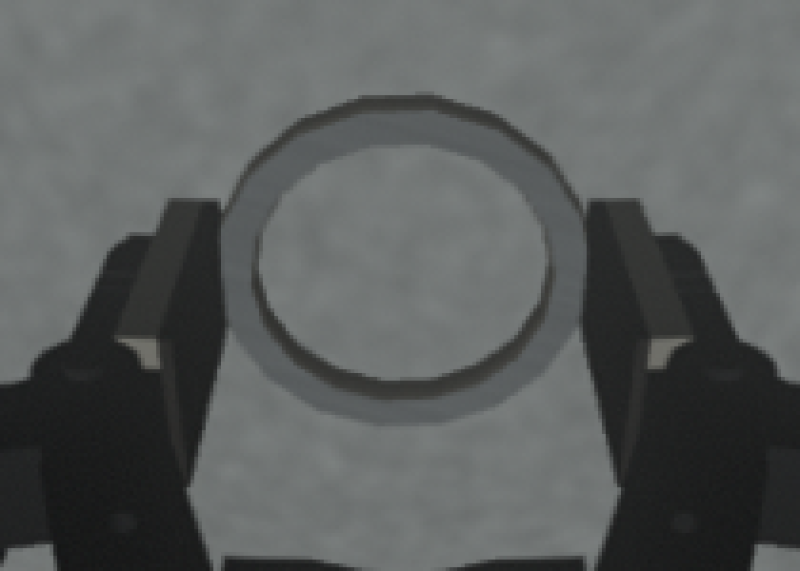

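The ring is held level and central between the pads (ring centre about (405,260) in the crop). I'll lift it and carry it over the pedestal.

>>> {"method": "servo_tool", "body": {"rows": [{"x":0,"y":0,"z":0.005,"rx":0,"ry":0,"rz":0},{"x":0,"y":0,"z":0.02,"rx":0,"ry":0,"rz":0},{"x":0,"y":0,"z":0.03,"rx":0,"ry":0,"rz":0},{"x":0,"y":0,"z":0.04,"rx":0,"ry":0,"rz":0},{"x":0.01,"y":-0.022,"z":0.04,"rx":0,"ry":0,"rz":0},{"x":0.016,"y":-0.036,"z":0.03,"rx":0,"ry":0,"rz":0},{"x":0.02,"y":-0.045,"z":0.01,"rx":0,"ry":0,"rz":0},{"x":0.02,"y":-0.045,"z":0,"rx":0,"ry":0,"rz":0},{"x":0.02,"y":-0.045,"z":0,"rx":0,"ry":0,"rz":0},{"x":0.02,"y":-0.045,"z":0,"rx":0,"ry":0,"rz":0}]}}

```text
t: 10.1
tool_pos: [0.5321, 0.0737, 0.1733]
ee_rot: [0.0, 0.173, 0.985, 0.0]
wrist_force: [0.1, 0.4, -0.8]
finger_gap: 0.597
finger_force: 41.7
```

>>> {"method": "servo_tool", "body": {"rows": [{"x":0.02,"y":-0.045,"z":0,"rx":0,"ry":0,"rz":0},{"x":0.014,"y":-0.033,"z":0,"rx":0,"ry":0,"rz":0},{"x":0.0065,"y":-0.016,"z":0,"rx":0,"ry":0,"rz":0},{"x":0,"y":0,"z":-0.01,"rx":0,"ry":0,"rz":0},{"x":0,"y":0,"z":-0.01,"rx":0,"ry":0,"rz":0},{"x":0,"y":0,"z":0,"rx":0,"ry":0,"rz":0},{"x":0,"y":0,"z":0,"rx":0,"ry":0,"rz":0},{"x":0,"y":0,"z":0,"rx":0,"ry":0,"rz":0},{"x":0,"y":0,"z":0,"rx":0,"ry":0,"rz":0},{"x":0,"y":0,"z":0,"rx":0,"ry":0,"rz":0}]}}

```text
t: 11.35
tool_pos: [0.5723, -0.0188, 0.1534]
ee_rot: [0.0, 0.173, 0.985, 0.0]
wrist_force: [0.5, -0.0, -0.7]
finger_gap: 0.598
finger_force: 41.7
```

```bash
python3 look.py hov1 seat:.12 tapped_a:.12 spacer:.157; python3 - <<'E'
from h import *
z=np.load('/tmp/hov1.npz'); d=z['d']; C=pickle.load(open('/tmp/hov1.pkl','rb'))
cv2.imwrite('pics/v1.png',cv2.resize(z['im'][120:310,130:380],(800,608),interpolation=3)[:600,:,::-1])
holes('hov1',.5724,-.0183,-23.45,.12,5)
P=[]
for v in range(190,300):
    for u in range(170,340):
        if d[v,u]>0:
            o,r=ray('wrist',(u,v),C); P.append([*(o+r/(C[3][2]@r)*d[v,u]),u,v])
P=np.array(P); np.save('/tmp/P.npy',P)
r=np.hypot(P[:,0]-.5725,P[:,1]+.0184)
for lo in np.arange(.116,.2,.004):
    m=(r<.029)&(P[:,2]>lo)&(P[:,2]<lo+.004); 
    if m.sum()>10: print(round(lo,3),m.sum(),P[m].mean(0).round(4))
E
```

```text
seat 0.57 [255.7 231.6] [ 0.5733 -0.019   0.12  ]
tapped_a 0.82 [282.4 284.5] [ 0.62   -0.0154  0.12  ]
tapped_a 0.79 [227.8 168.5] [ 0.5278 -0.0207  0.12  ]
11.55 [ 0.5722 -0.0189  0.1532] [-0.      0.1731  0.9849  0.    ] [0.4944 0.0095 0.2961] [ 0.299 -0.109 -0.948] 297.3186396354542
hov1 pose [ 0.5715 -0.0179] -23.31 res mm [[0.2, 0.4], [-0.0, -0.0], [-0.2, -0.4], [-0.0, -0.0]]
0.116 1374 [ 5.700000e-01 -1.670000e-02  1.195000e-01  2.574258e+02  2.248355e+02]
0.12 1999 [ 5.696000e-01 -1.780000e-02  1.212000e-01  2.555938e+02  2.260140e+02]
0.124 886 [ 5.751000e-01 -1.930000e-02  1.248000e-01  2.562686e+02  2.371163e+02]
0.152 128 [ 5.771000e-01 -2.020000e-02  1.554000e-01  2.561016e+02  2.635547e+02]
0.156 1813 [ 5.711000e-01 -1.780000e-02  1.589000e-01  2.564942e+02  2.568538e+02]
0.16 1220 [ 5.695000e-01 -1.830000e-02  1.606000e-01  2.545352e+02  2.565082e+02]
0.164 113 [ 5.707000e-01 -1.600000e-02  1.661000e-01  2.597611e+02  2.630885e+02]
0.168 133 [ 5.699000e-01 -1.770000e-02  1.699000e-01  2.560226e+02  2.669173e+02]
0.172 121 [ 5.712000e-01 -1.630000e-02  1.740000e-01  2.596198e+02  2.723719e+02]
0.176 144 [ 5.701000e-01 -1.680000e-02  1.780000e-01  2.579306e+02  2.755694e+02]
0.18 156 [ 5.692000e-01 -1.690000e-02  1.818000e-01  2.570064e+02  2.785833e+02]
0.184 143 [ 5.683000e-01 -1.550000e-02  1.859000e-01  2.592937e+02  2.812797e+02]
0.188 125 [ 5.68200e-01 -1.39000e-02  1.89800e-01  2.62816e+02  2.85192e+02]
0.192 256 [ 5.667000e-01 -1.470000e-02  1.939000e-01  2.601289e+02  2.885625e+02]
0.196 39 [ 5.667000e-01 -1.590000e-02  1.973000e-01  2.573077e+02  2.939744e+02]
```

View pics/v1.png

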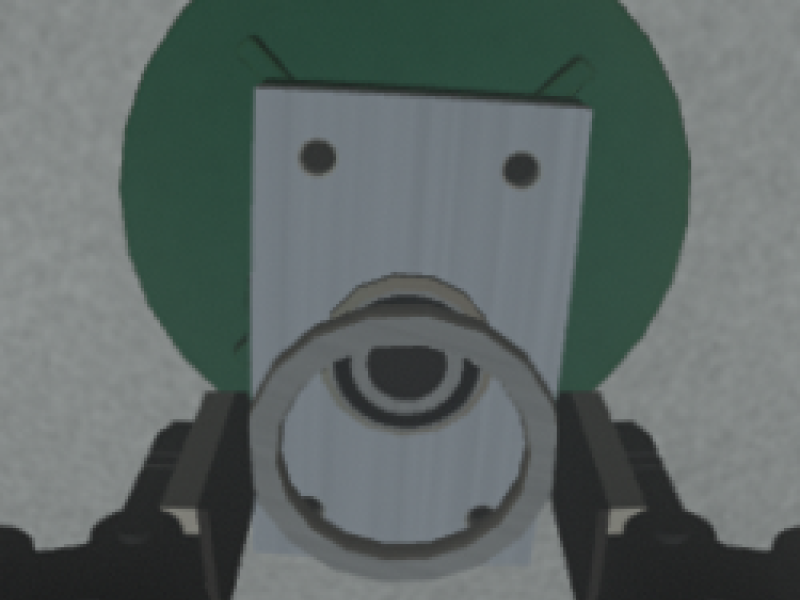

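The ring hangs level above the flange, with the bearing visible through it at (405,370) in the crop. The perspective offset is as expected. I'll check the ring centre numerically against the race.

```bash
python3 - <<'E'
from h import *
C=pickle.load(open('/tmp/hov1.pkl','rb')); d=np.load('/tmp/hov1.npz')['d']
us,vs=np.meshgrid(np.arange(180,335,.5),np.arange(170,310,.5))
D=cv2.remap(d,us.astype(np.float32),vs.astype(np.float32),cv2.INTER_NEAREST)
P=np.array([(lambda o,r,k:o+r/(C[3][2]@r)*k)(*ray('wrist',(u,v),C),k) for u,v,k in zip(us.ravel(),vs.ravel(),D.ravel())])
def fit(zlo,zhi,c,r0,r1):
    m=(P[:,2]>zlo)&(P[:,2]<zhi); Q=P[m]; h=np.hypot(Q[:,0]-c[0],Q[:,1]-c[1]); Q=Q[h<.0285]
    a=np.arctan2(Q[:,1]-c[1],Q[:,0]-c[0]); E=[]
    for k in np.arange(-np.pi,np.pi,.2):
        s=Q[(a>=k)&(a<k+.2)]
        if len(s)>3: h=np.hypot(s[:,0]-c[0],s[:,1]-c[1]); E+= [[*s[h.argmax(),:2],1]]
    E=np.array(E); f=least_squares(lambda p:np.hypot(E[:,0]-p[0],E[:,1]-p[1])-p[2],[*c,.025],loss='soft_l1',f_scale=.0005).x
    g=Q@np.array([0,0,1]); A=np.c_[Q[:,:2]-c,np.ones(len(Q))]; print('circle',f.round(4),len(E),'plane',np.linalg.lstsq(A,Q[:,2],rcond=None)[0].round(4))
fit(.157,.163,np.array([.5722,-.0188]),0,0)
fl=P[(P[:,2]>.112)&(P[:,2]<.1222)]; print('flange z',np.median(fl[:,2]))
E
```

```text
circle [ 0.5729 -0.0189  0.0271] 32 plane [-0.0009 -0.0025  0.1597]
flange z 0.12001428752036433
```

>>> {"method": "servo_tool", "body": {"rows": [{"x":-0.0005,"y":0.0005,"z":-0.008,"rx":0,"ry":0,"rz":0},{"x":0,"y":0,"z":-0.008,"rx":0,"ry":0,"rz":0},{"x":0,"y":0,"z":-0.006,"rx":0,"ry":0,"rz":0},{"x":0,"y":0,"z":-0.004,"rx":0,"ry":0,"rz":0},{"x":0,"y":0,"z":-0.003,"rx":0,"ry":0,"rz":0},{"x":0,"y":0,"z":-0.002,"rx":0,"ry":0,"rz":0},{"x":0,"y":0,"z":-0.001,"rx":0,"ry":0,"rz":0},{"x":0,"y":0,"z":-0.001,"rx":0,"ry":0,"rz":0},{"x":0,"y":0,"z":0,"rx":0,"ry":0,"rz":0},{"x":0,"y":0,"z":0,"rx":0,"ry":0,"rz":0}]}}

```text
t: 12.8
tool_pos: [0.5718, -0.0183, 0.1204]
ee_rot: [0.0, 0.173, 0.985, 0.0]
wrist_force: [0.5, -1.0, -0.5]
finger_gap: 0.598
finger_force: 41.7
```

The ring's bottom is at about 0.1208, below the race top and with no contact force, so it has gone around the bearing. I'll settle the last bit.

>>> {"method": "servo_tool", "body": {"rows": [{"x":0,"y":0,"z":-0.0004,"rx":0,"ry":0,"rz":0},{"x":0,"y":0,"z":0,"rx":0,"ry":0,"rz":0},{"x":0,"y":0,"z":-0.0004,"rx":0,"ry":0,"rz":0},{"x":0,"y":0,"z":0,"rx":0,"ry":0,"rz":0},{"x":0,"y":0,"z":-0.0003,"rx":0,"ry":0,"rz":0},{"x":0,"y":0,"z":0,"rx":0,"ry":0,"rz":0},{"x":0,"y":0,"z":0,"rx":0,"ry":0,"rz":0},{"x":0,"y":0,"z":0,"rx":0,"ry":0,"rz":0},{"x":0,"y":0,"z":0,"rx":0,"ry":0,"rz":0},{"x":0,"y":0,"z":0,"rx":0,"ry":0,"rz":0}]}}

```text
t: 14.05
tool_pos: [0.5718, -0.0183, 0.1193]
ee_rot: [0.0, 0.173, 0.985, 0.0]
wrist_force: [-0.8, 0.5, 1.2]
finger_gap: 0.599
finger_force: 41.9
```

>>> {"method": "servo_tool", "body": {"rows": [{"x":0,"y":0,"z":-0.0004,"rx":0,"ry":0,"rz":0},{"x":0,"y":0,"z":0,"rx":0,"ry":0,"rz":0},{"x":0,"y":0,"z":-0.0003,"rx":0,"ry":0,"rz":0},{"x":0,"y":0,"z":0,"rx":0,"ry":0,"rz":0},{"x":0,"y":0,"z":0,"rx":0,"ry":0,"rz":0},{"x":0,"y":0,"z":0,"rx":0,"ry":0,"rz":0},{"x":0,"y":0,"z":0,"rx":0,"ry":0,"rz":0},{"x":0,"y":0,"z":0,"rx":0,"ry":0,"rz":0},{"x":0,"y":0,"z":0,"rx":0,"ry":0,"rz":0},{"x":0,"y":0,"z":0,"rx":0,"ry":0,"rz":0}]}}

```text
t: 15.3
tool_pos: [0.5718, -0.0184, 0.1192]
ee_rot: [0.0, 0.173, 0.985, 0.0]
wrist_force: [-2.5, 1.8, 5.9]
finger_gap: 0.594
finger_force: 42.5
```

Contact at about 6 N: the ring is seated. Now I open and lift off.

>>> {"method": "servo_tool", "body": {"rows": [{"x":0,"y":0,"z":0,"rx":0,"ry":0,"rz":0},{"x":0,"y":0,"z":0,"rx":0,"ry":0,"rz":0},{"x":0,"y":0,"z":0,"rx":0,"ry":0,"rz":0},{"x":0,"y":0,"z":0,"rx":0,"ry":0,"rz":0},{"x":0,"y":0,"z":0,"rx":0,"ry":0,"rz":0},{"x":0,"y":0,"z":0.01,"rx":0,"ry":0,"rz":0},{"x":0,"y":0,"z":0.02,"rx":0,"ry":0,"rz":0},{"x":0,"y":0,"z":0.035,"rx":0,"ry":0,"rz":0},{"x":0,"y":0,"z":0.035,"rx":0,"ry":0,"rz":0},{"x":0,"y":0,"z":0,"rx":0,"ry":0,"rz":0}], "jaw": 0.076}}

```text
t: 16.55
tool_pos: [0.5733, -0.0185, 0.2242]
ee_rot: [0.004, 0.173, 0.985, 0.001]
wrist_force: [-0.3, -0.7, -0.2]
finger_gap: 0.886
finger_force: 0.0
```

```bash
python3 look.py ped2 seat:.12 spacer:.126 tapped_a:.12; python3 - <<'E'
from h import *
holes('ped2',.5722,-.0182,-23.4,.12)
z=np.load('/tmp/ped2.npz'); d=z['d']; C=pickle.load(open('/tmp/ped2.pkl','rb'))
P=np.array([(lambda o,r:o+r/(C[3][2]@r)*d[v,u])(*ray('wrist',(u,v),C)) for v in range(130,300) for u in range(150,360)])
r=np.hypot(P[:,0]-.5722,P[:,1]+.0183); Q=P[(r<.0265)&(r>.0215)&(P[:,2]>.11)&(P[:,2]<.14)]
print(len(Q),np.percentile(Q[:,2],[10,50,90]).round(4),np.linalg.lstsq(np.c_[Q[:,:2]-[.5722,-.0183],np.ones(len(Q))],Q[:,2],rcond=None)[0].round(4))
cv2.imwrite('pics/v2.png',cv2.resize(z['im'][110:300,130:380],(800,608),interpolation=3)[:600,:,::-1])
E
```

```text
seat 0.93 [251.9 195. ] [ 0.5724 -0.0212  0.12  ]
seat 0.71 [ 98.8 221.6] [ 0.5465 -0.1753  0.12  ]
tapped_a 0.89 [237.7 149.3] [ 0.5303 -0.0185  0.12  ]
tapped_a 0.71 [275.5 236.6] [ 0.6181 -0.0147  0.12  ]
tapped_a 0.26 [225.2  45.5] [0.4451 0.0021 0.12  ]
16.75 [ 0.5715 -0.0183  0.218 ] [-5.000e-04  1.730e-01  9.849e-01 -0.000e+00] [0.4943 0.0097 0.3662] [ 0.306 -0.108 -0.946] 297.3186396354542
ped2 pose [ 0.5724 -0.0182] -23.46 res mm [[0.2, 0.0], [-0.2, -0.0], [0.1, -0.1], [-0.1, 0.1]]
1091 [0.1234 0.1257 0.1266] [ 0.0064 -0.0057  0.1252]
```

View pics/v2.png

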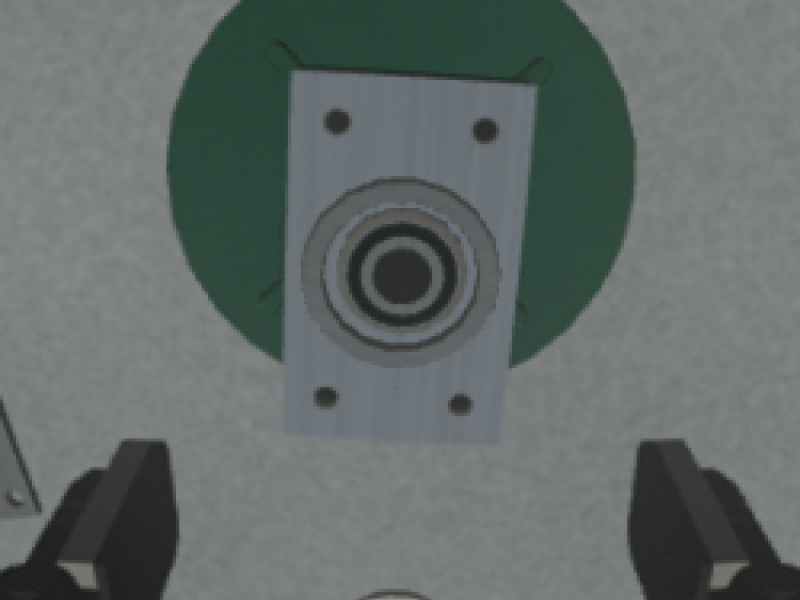

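The ring lies flat and concentric around the bearing (centre about (402,272) in the crop), and the flange pose repeats: (0.5724, -0.0182), -23.46°. On to the cover.

>>> {"method": "servo_tool", "body": {"rows": [{"x":0.005,"y":-0.03,"z":0,"rx":0,"ry":0,"rz":1},{"x":0.006,"y":-0.035,"z":0,"rx":0,"ry":0,"rz":2},{"x":0.006,"y":-0.035,"z":0,"rx":0,"ry":0,"rz":2},{"x":0.006,"y":-0.035,"z":0,"rx":0,"ry":0,"rz":2},{"x":0.006,"y":-0.035,"z":-0.02,"rx":0,"ry":0,"rz":2},{"x":0.006,"y":-0.035,"z":-0.025,"rx":0,"ry":0,"rz":1.2},{"x":0.007,"y":-0.033,"z":-0.02,"rx":0,"ry":0,"rz":0},{"x":0,"y":0,"z":-0.02,"rx":0,"ry":0,"rz":0},{"x":0,"y":0,"z":-0.01,"rx":0,"ry":0,"rz":0},{"x":0,"y":0,"z":0,"rx":0,"ry":0,"rz":0}]}}

```text
t: 18.0
tool_pos: [0.6134, -0.2555, 0.1228]
ee_rot: [-0.001, 0.084, 0.996, 0.0]
wrist_force: [-0.4, 0.0, 0.8]
finger_gap: 0.892
finger_force: 0.0
```

```bash
python3 look.py cov3 cover_a:.006; python3 - <<'E'
from h import *
holes('cov3',.6139,-.2559,-9.76,.006,7); holes('cov3',.6139,-.2559,-9.76,.006,9)
E
```

```text
cover_a 0.93 [253.8 185.2] [ 0.6072 -0.2559  0.006 ]
cover_a 0.68 [234.  145.5] [ 0.5683 -0.267   0.006 ]
cover_a 0.65 [274.3 228.9] [ 0.6535 -0.2439  0.006 ]
18.1 [ 0.6142 -0.2558  0.1247] [ 7.000e-04  8.420e-02  9.964e-01 -2.000e-04] [ 0.532  -0.2414  0.2655] [ 0.312 -0.054 -0.949] 297.3186396354542
cov3 pose [ 0.6139 -0.2557] -9.96 res mm [[0.5, -0.4], [-0.1, 1.9], [0.5, 0.2], [-0.8, -1.8]]
cov3 pose [ 0.6139 -0.2557] -9.95 res mm [[0.5, -0.4], [-0.1, 1.9], [0.5, 0.2], [-0.8, -1.8]]
```

```bash
cat > rect.py <<'E'
import sys; from h import *
name,x,y,z0=sys.argv[1],*map(float,sys.argv[2:5])
C=pickle.load(open('/tmp/%s.pkl'%name,'rb')); d=np.load('/tmp/%s.npz'%name)['d']
s=.0005; N=300; mp=np.array([[proj('wrist',(x+(i-150)*s,y+(j-150)*s,z0),C) for j in range(N)] for i in range(N)],np.float32)
k=cv2.remap(d,mp[...,0],mp[...,1],cv2.INTER_LINEAR)
Z=np.array([[(lambda o,r:(o+r/(C[3][2]@r)*k[i,j])[2])(*ray('wrist',mp[i,j],C)) for j in range(N)] for i in range(N)])
M=((Z>z0-.003)&(Z<z0+.004)).astype(np.uint8)
M=cv2.morphologyEx(M,cv2.MORPH_OPEN,np.ones((5,5)))
n,L,st,_=cv2.connectedComponentsWithStats(M); L=(L==1+st[1:,4].argmax())
c,wh,a=cv2.minAreaRect(np.argwhere(L).astype(np.float32))
print('rect centre',x+(c[0]-150)*s,y+(c[1]-150)*s,'size mm',np.array(wh)*s*1e3,'ang',a,'plane z',np.median(Z[L]))
ij=np.argwhere(L); A=np.c_[(ij-150)*s,np.ones(len(ij))]; m=abs(Z[L]-np.median(Z[L]))<.002
print('slope',np.linalg.lstsq(A[m],Z[L][m],rcond=None)[0])
cv2.imwrite('/tmp/mask.png',M*255)
E
python3 rect.py cov3 .613 -.2557 .006; python3 rect.py cov2 .613 -.2557 .006
```

```text
rect centre 0.6111307220458985 -0.25520804901123045 size mm [ 58.99507904 100.83944702] ang 80.36246490478516 plane z 0.005965102322102456
slope [-2.47352979e-04  4.43627247e-05  5.94953135e-03]
rect centre 0.6108524322509765 -0.25552188415527344 size mm [ 59.67326736 101.40280151] ang 80.31919860839844 plane z 0.0058904478451991815
slope [-0.00224873  0.0002951   0.00588647]
```

The depth outline gives the cover centre at (0.6112, -0.2554) with yaw -9.65°, and both views agree. Descending.

>>> {"method": "servo_tool", "body": {"rows": [{"x":-0.0025,"y":0,"z":-0.02,"rx":0,"ry":0,"rz":0},{"x":0,"y":0,"z":-0.03,"rx":0,"ry":0,"rz":0},{"x":0,"y":0,"z":-0.03,"rx":0,"ry":0,"rz":0},{"x":0,"y":0,"z":-0.02,"rx":0,"ry":0,"rz":0},{"x":0,"y":0,"z":-0.012,"rx":0,"ry":0,"rz":0},{"x":0,"y":0,"z":-0.006,"rx":0,"ry":0,"rz":0},{"x":0,"y":0,"z":-0.004,"rx":0,"ry":0,"rz":0},{"x":0,"y":0,"z":-0.002,"rx":0,"ry":0,"rz":0},{"x":0,"y":0,"z":0,"rx":0,"ry":0,"rz":0},{"x":0,"y":0,"z":0,"rx":0,"ry":0,"rz":0}]}}

```text
t: 19.35
tool_pos: [0.6115, -0.2564, -0.0001]
ee_rot: [0.0, 0.085, 0.996, -0.0]
wrist_force: [-0.4, -0.2, 0.1]
finger_gap: 0.886
finger_force: 0.0
```

```bash
python3 rect.py ped2 .5724 -.0182 .12
```

```text
rect centre 0.5725646041870117 -0.01822410888671875 size mm [ 64.48426056 107.07394409] ang 66.67188262939453 plane z 0.12004723084770952
slope [ 0.00013432 -0.00115176  0.12004371]
```

>>> {"method": "servo_tool", "body": {"rows": [{"x":0,"y":0.0005,"z":0,"rx":0,"ry":0,"rz":0},{"x":0,"y":0,"z":0,"rx":0,"ry":0,"rz":0},{"x":0,"y":0,"z":0,"rx":0,"ry":0,"rz":0},{"x":0,"y":0,"z":0,"rx":0,"ry":0,"rz":0},{"x":0,"y":0,"z":0,"rx":0,"ry":0,"rz":0},{"x":0,"y":0,"z":0,"rx":0,"ry":0,"rz":0},{"x":0,"y":0,"z":0,"rx":0,"ry":0,"rz":0},{"x":0,"y":0,"z":0,"rx":0,"ry":0,"rz":0},{"x":0,"y":0,"z":0,"rx":0,"ry":0,"rz":0},{"x":0,"y":0,"z":0,"rx":0,"ry":0,"rz":0}], "jaw": 0.048, "grip_force": 70}}

```text
t: 20.6
tool_pos: [0.6116, -0.2558, 0.0008]
ee_rot: [0.001, 0.085, 0.996, -0.0]
wrist_force: [-1.8, 1.6, 5.1]
finger_gap: 0.624
finger_force: 72.3
```

>>> {"method": "servo_tool", "body": {"rows": [{"x":0,"y":0,"z":0.004,"rx":0,"ry":0,"rz":0},{"x":0,"y":0,"z":0.015,"rx":0,"ry":0,"rz":0},{"x":0,"y":0,"z":0.03,"rx":0,"ry":0,"rz":0},{"x":0,"y":0,"z":0.04,"rx":0,"ry":0,"rz":0},{"x":0,"y":0,"z":0.04,"rx":0,"ry":0,"rz":0},{"x":0,"y":0,"z":0.03,"rx":0,"ry":0,"rz":0},{"x":0,"y":0,"z":0.02,"rx":0,"ry":0,"rz":0},{"x":0,"y":0,"z":0,"rx":0,"ry":0,"rz":0},{"x":0,"y":0,"z":0,"rx":0,"ry":0,"rz":0},{"x":0,"y":0,"z":0,"rx":0,"ry":0,"rz":0}]}}

```text
t: 21.85
tool_pos: [0.6107, -0.2556, 0.1764]
ee_rot: [-0.002, 0.085, 0.996, 0.0]
wrist_force: [-0.3, 0.7, -3.4]
finger_gap: 0.622
finger_force: 73.9
```

>>> {"method": "servo_tool", "body": {"rows": [{"x":-0.002,"y":0.013,"z":0,"rx":0,"ry":0,"rz":-1},{"x":-0.005,"y":0.03,"z":0,"rx":0,"ry":0,"rz":-2},{"x":-0.006,"y":0.036,"z":0,"rx":0,"ry":0,"rz":-2},{"x":-0.006,"y":0.036,"z":0,"rx":0,"ry":0,"rz":-2},{"x":-0.006,"y":0.036,"z":0,"rx":0,"ry":0,"rz":-2},{"x":-0.006,"y":0.036,"z":0,"rx":0,"ry":0,"rz":-2},{"x":-0.006,"y":0.035,"z":0,"rx":0,"ry":0,"rz":-1.8},{"x":-0.002,"y":0.015,"z":0,"rx":0,"ry":0,"rz":-1},{"x":0,"y":0,"z":0,"rx":0,"ry":0,"rz":0},{"x":0,"y":0,"z":0,"rx":0,"ry":0,"rz":0}]}}

```text
t: 23.1
tool_pos: [0.5721, -0.0192, 0.1779]
ee_rot: [-0.0, 0.204, 0.979, -0.0]
wrist_force: [0.1, 0.0, -3.5]
finger_gap: 0.623
finger_force: 74.0
```

```bash
python3 look.py hold1 cover_a:.185; python3 rect.py hold1 .5724 -.0182 .1835
```

```text
cover_a 0.73 [288.1 313.1] [ 0.6129 -0.0159  0.185 ]
cover_a 0.7 [217.6 188.9] [ 0.5275 -0.0197  0.185 ]
23.2 [ 0.5722 -0.0195  0.1781] [-3.000e-04  2.042e-01  9.789e-01 -2.000e-04] [0.4963 0.0139 0.3207] [ 0.29  -0.128 -0.948] 297.3186396354542
rect centre 0.5709655441284179 -0.01882969207763672 size mm [ 57.71335983 100.294487  ] ang 66.61477661132812 plane z 0.1829512782502116
slope [-0.00360279 -0.00172433  0.18293434]
```

The cover is held level (under 0.3° tilt) at yaw -23.4°. Its underside is about 1 mm below TCP height. Correcting by (+1.2, +0.6) mm and lowering 41 mm.

>>> {"method": "servo_tool", "body": {"rows": [{"x":0.0012,"y":0.0006,"z":-0.005,"rx":0,"ry":0,"rz":0},{"x":0,"y":0,"z":-0.009,"rx":0,"ry":0,"rz":0},{"x":0,"y":0,"z":-0.009,"rx":0,"ry":0,"rz":0},{"x":0,"y":0,"z":-0.008,"rx":0,"ry":0,"rz":0},{"x":0,"y":0,"z":-0.005,"rx":0,"ry":0,"rz":0},{"x":0,"y":0,"z":-0.003,"rx":0,"ry":0,"rz":0},{"x":0,"y":0,"z":-0.002,"rx":0,"ry":0,"rz":0},{"x":0,"y":0,"z":0,"rx":0,"ry":0,"rz":0},{"x":0,"y":0,"z":0,"rx":0,"ry":0,"rz":0},{"x":0,"y":0,"z":0,"rx":0,"ry":0,"rz":0}]}}

```text
t: 24.45
tool_pos: [0.5736, -0.0182, 0.1377]
ee_rot: [0.0, 0.204, 0.979, 0.0]
wrist_force: [-0.0, -0.2, -2.8]
finger_gap: 0.623
finger_force: 74.0
```

```bash
python3 look.py hold2; python3 rect.py hold2 .5724 -.0182 .142; python3 -c "
import cv2; a=cv2.imread('pics/hold2.png')[150:340,130:380]; cv2.imwrite('pics/v3.png',cv2.resize(a,(780,593),interpolation=3))"
```

```text
24.5 [ 0.5735 -0.0182  0.1376] [1.000e-04 2.038e-01 9.790e-01 1.000e-04] [0.4976 0.0148 0.2803] [ 0.291 -0.127 -0.948] 297.3186396354542
rect centre 0.5731292327880859 -0.01807615203857422 size mm [ 58.30872726 101.43560791] ang 66.61477661132812 plane z 0.1426831361865755
slope [-0.00239023 -0.00120284  0.14267816]
```

View pics/v3.png

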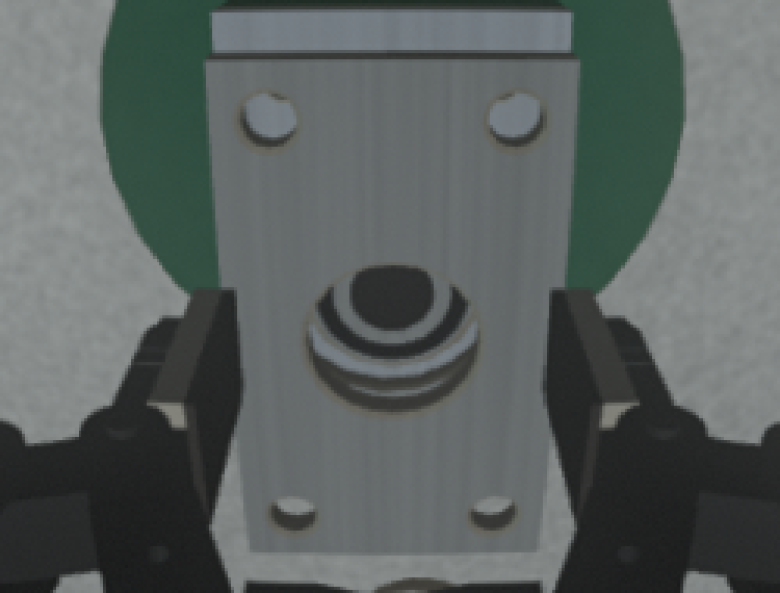

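The cover sits level above the ring, holes and bore square with the flange edges; it is 0.5 mm off in x with a gap of about 10.7 mm. One small trim, then I hand in.

>>> {"method": "servo_tool", "body": {"rows": [{"x":-0.0005,"y":0,"z":-0.0006,"rx":0,"ry":0,"rz":0},{"x":0,"y":0,"z":0,"rx":0,"ry":0,"rz":0},{"x":0,"y":0,"z":0,"rx":0,"ry":0,"rz":0},{"x":0,"y":0,"z":0,"rx":0,"ry":0,"rz":0},{"x":0,"y":0,"z":0,"rx":0,"ry":0,"rz":0},{"x":0,"y":0,"z":0,"rx":0,"ry":0,"rz":0},{"x":0,"y":0,"z":0,"rx":0,"ry":0,"rz":0},{"x":0,"y":0,"z":0,"rx":0,"ry":0,"rz":0},{"x":0,"y":0,"z":0,"rx":0,"ry":0,"rz":0},{"x":0,"y":0,"z":0,"rx":0,"ry":0,"rz":0}]}}

```text
t: 25.75
tool_pos: [0.5729, -0.0183, 0.1369]
ee_rot: [-0.0, 0.204, 0.979, 0.0]
wrist_force: [-0.1, -1.3, -3.7]
finger_gap: 0.621
finger_force: 74.0
```

```bash
python3 look.py hold3; python3 rect.py hold3 .5724 -.0182 .142; python3 -c "
from bench import ctrl; print(ctrl.hand_in())"
```

```text
25.8 [ 0.5729 -0.0183  0.1368] [-0.      0.2039  0.979   0.    ] [0.497  0.0148 0.2795] [ 0.291 -0.127 -0.948] 297.3186396354542
rect centre 0.5720770858764649 -0.017939845275878906 size mm [ 57.942173   100.62776184] ang 66.71764373779297 plane z 0.14186096378880803
slope [-0.00296676 -0.00167457  0.14184955]
the job is handed in; nothing more can be done
None
```

The job is handed in at about 26 s: the spacer ring lies flat around the bearing, and the cover is held level and still about 10 mm above it, its holes within about 0.5 mm of the tapped holes by my last measurement; no verdict came back.

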